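# Close the instrument case with its snap-in cover plate

## Robot

A 7-joint arm with a two-finger parallel gripper is mounted at the origin on the work surface. World frame = base frame: x ahead of the robot, y to its left, z up, the work surface at z = 0. Lengths are in m, angles in rad, forces in N, time in s.
With the tool pointing down it reaches from about 0.35 to 0.9 m from the base axis. Payload 7.2 kg.
Tool frame: the origin (TCP) lies at the centre of the arm's flange, where the gripper is bolted on; the fingertips stand 182 mm ahead of it and the grasp point (between the pads) lies 163 mm ahead of it; x points along the fingers, z is the direction in which the jaws open and shut, and the axes are right-handed (so a half turn about x gives the same grasp; the last joint's range is limited). The gripper opens to 88 mm and grips with 3 to 60 N. Pads are 20 mm wide; open, the fingers measure 115 mm over their backs; the gripper's body (75 mm by 178 mm) begins 61 mm behind the grasp point.
Start: joints at [1.278, 0.411, -0.013, 1.596, 0.006, 1.134, -0.082], TCP at [0.139, -0.609, 0.405] pointing down, gripper open.
Joint ranges: [-2.95, 2.95], [-0.29, 1.99], [-1.47, 1.44], [0.14, 2.54], [-1.03, 4.17], [0.13, 1.85], [-2.86, 2.86]. Speed limits (rad/s): [2.39, 2.39, 3.01, 3.01, 3.14, 3.14, 3.14].

## Interface

Orientations are given as a unit quaternion [x, y, z, w].
In Python, from workcell import ctrl, capture, camera_info gives the robot as it stands.
- The arm moves only by the shell command python3 -m jog 'ROWS' [FORCE]. ROWS is JSON, a list of rows, each a list of 7 numbers: the shift along the tool's x, y, z in m, then the turn, a rotation vector about the tool's x, y, z in rad, then the opening, from -1 (shut) to 1 (fully open), so that 0 is half open. In form: [[x, y, z, rx, ry, rz, grip], ...]. A call has exactly 5 rows; each row is the pose to reach, as a shift and turn from the pose commanded when the call began, along the tool's axes at that moment; what a row does not reach only later rows make up. A row lasts 1/10 s, in which the tool goes at most 50 mm and 8.59 degrees, less where a joint would pass 70% of its speed; a pose out of reach is approached as far as the arm can. A call with a gripper value outside its range is refused whole. The fingers move at their own pace and stop on an object; FORCE is the grip in N (left out, the last holds). Time passes only in rows, so rows that repeat a pose let the fingers close, or fill a call up. It gives the time, the measured TCP pose, the force and the opening at its end, in the units of the state.
- ctrl.get_obs(): the state, without advancing time (a new reading comes with each control period).
- capture(name): name is "scene" or "top" or "wrist"; returns the picture (384x512x3 uint8, red, green, blue); there is no depth.
- camera_info(name): a dict with "fx", "fy", "cx", "cy" (pixels), "k1" (the pictures are not rectified: a ray, as slopes to the right and down, at radius r is drawn at 1 + k1 r^2 times it, then the intrinsics apply), "camera_from_world" (4x4, takes a point from world to camera coordinates); the wrist camera has in their place "hand_eye" (4x4, takes a point from camera to tool coordinates, whose origin is the TCP and whose axes are the tool frame's). Camera axes: x right, y down, z forward; pixel columns grow to the right and rows downward; lengths in m; the calibration is good to about 2 mm. A picture is of the moment at which its call begins: read the wrist's pose just before it. camera_info takes no time and is no camera call.
- ctrl.sign_off(): hands the job in, once; it reports no verdict.
The state is a dict: "time_s": time; "joint_positions": joint angles; "dq": joint speeds; "effort": joint torques, N m; "position": TCP position; "eef_rot": TCP orientation; "contact_force": force on the tool from outside, world axes, zero at the start; "torque": the same for the moment, N m; "gripper_width": opening from 0.0 (shut) to 1.0 (fully open).
Only numpy, scipy, OpenCV 4.12 (cv2) and the standard library are available. Lean on these libraries where they do the work, as an engineer would, in place of code of your own. Each camera call takes 0.05 s, during which the arm holds its last target. There are 200 camera calls.

## Task

Close the steel instrument case with the loose cover plate: tip the plate so that its tongue goes into the slot under the lip at one end of the case while the other end is still up, then press that other end down until both spring bolts have snapped out over it and the cover lies level. Do not slam or force it, and leave the other things on the counter where they are; let go of the cover at the end.

Things in the scene. Friction and masses are not known exactly. Their poses are not given: they have to be found in the camera images.
- case: Open steel instrument case, fixed, 200 x 130 mm, side walls 45 mm high. Origin: centre of its underside; x along its length to the latch end, y left, z up. Slot at the -x end, two bolts at the +x end. Side walls' inner faces y = +-59 mm. Cover is home when its frame is the case's frame raised 35 mm. Thin sheet: over 60 N between cover and case is damage.
- case_ledge (a point): On the case's axis at (0, 0, 35) mm of its frame: height of the tops of the two ledges (y = +-51 to +-59 mm, along both side walls) that carry the cover. Nothing but low instruments lies between the ledges.
- case_slot (a point): Middle of the slot's end face, (-92, 0, 39) mm in the case's frame. The slot, in a 49 mm high block (x = -100 to -80 mm), opens to +x: 68 mm wide (y), 12 mm deep (x = -92 to -80 mm), roofed by a lip whose underside is at z = 43 mm, open below to the case floor. Axes as the case's.
- case_latch (a point): (88, 0, 40) mm in the case's frame: midway between the bolts, level with the top of a seated cover. End wall: inner face x = 92 mm, top z = 40 mm; on it two bolt housings, x = 97 to 127 mm, y = +-20 to +-50 mm, up to z = 68 mm. Axes as the case's.
- cover: Loose flat steel cover, about 0.25 kg, 180 mm long, 5 mm thick, lying handle up. Origin: underside, mid-length; x along it, z up. Plate x = -76 to 90 mm, 108 mm wide; at -x a tongue 60 mm wide, x = -90 to -76 mm. Too long to be lowered in flat (174 mm between lip and end wall): it goes in tongue end low, tilted 10 to 20 degrees, then swings down.
- cover_grip (a point): Grip point in the cover's handle, (5, 0, 31) mm in the cover's frame. Handle: black bar along x, x = -27 to 37 mm, 12 mm wide in y, z = 19 to 41 mm, on two short posts. Axes as the cover's.
- cover_tongue (a point): Tip of the cover's tongue, mid-width and mid-thickness: (-90, 0, 2.5) mm in the cover's frame. Axes as the cover's.
- cover_end (a point): Underside edge of the cover's latch end, mid-width: (90, 0, 0) mm in the cover's frame; seated, it is 35 mm above the case's underside. The bare plate some 24 mm inward of it (x = 66 mm) is the place to press. Axes as the cover's.
- bolt_left (a joint): Brass spring bolt, 18 mm wide, at y = 35 mm of the case: travel pushed back, m; 0 = out, 0.010 = in. Out: nose at x = 84 mm, underside z = 41.5 mm, top bevelled from (x 84, z 44.5) to (94, 64.5) mm. The cover's end rests on the bevels, about 15 mm high, till pressed; both bolts together yield to about 10 to 20 N there, then spring out over it.
- bolt_right (a joint): Brass spring bolt, 18 mm wide, at y = -35 mm of the case: travel pushed back, m; 0 = out, 0.010 = in. Out: nose at x = 84 mm, underside z = 41.5 mm, top bevelled from (x 84, z 44.5) to (94, 64.5) mm. The cover's end rests on the bevels, about 15 mm high, till pressed; both bolts together yield to about 10 to 20 N there, then spring out over it.
- spray: Bystander: clear conical spray bottle with black trigger head, 82 mm across, 197 mm tall. Origin: centre of its underside.
- canister_small: Bystander: lidded steel canister, 88 mm across, 134 mm tall. Origin: centre of its underside.
- tape_roll: Bystander: white roll of tape lying flat, 90 mm across, 25 mm high. Origin: centre of its underside.
- oximeter: Bystander: white hand-held meter lying flat, 100 x 44 x 22 mm. Origin: centre of its underside.
- gauze_box: Bystander: cardboard box, 80 x 120 x 50 mm. Origin: centre of its underside.
Not all that is in view belongs to the job. What is shaped like the cover but turquoise is not meant.

How it is judged:
On the way:
1. the tongue is in the slot under the lip, with the other end of the cover still up (x of cover_tongue in the frame of case below -0.083 m and y of cover_tongue in the frame of case between -0.008 and 0.008 m and z of cover_tongue in the frame of case between 0.02 and 0.0415 m and z of cover_end in the frame of case above 0.045 m), for 0.1 s.
At the end, for the whole second after the job is handed in: Tongue tip in the slot (over 83 mm from the case's middle, within 8 mm sideways, its middle 34 to 40.5 mm above the case's underside), latch end's underside at 32 to 37.5 mm, cover parallel to the case within 0.02 rad, both bolts less than 2 mm pushed back, cover released and at rest (x of cover_tongue in the frame of case below -0.083 m and y of cover_tongue in the frame of case between -0.008 and 0.008 m and z of cover_end in the frame of case between 0.032 and 0.0375 m and z of cover_tongue in the frame of case between 0.034 and 0.0405 m and angle between the z axis of cover and the z axis of case, either way round below 0.02 rad and value of joint each of bolt_left, bolt_right below 0.002 m and linear speed of cover below 0.02 m/s and angular speed of cover below 0.1 rad/s); the robot touches nothing.
It fails at once if the cover is forced or slammed: more than 60 N between cover and case (contact force between cover and case above 60 N).
It fails at once if a bystander is moved more than 25 mm (distance of any of spray, canister_small, tape_roll, oximeter, gauze_box from where it was at the start of the episode above 0.025 m).
It also fails if it takes over 48 s, if anything falls off the work surface, if the arm or the gripper's body presses on something with over 40 N, if the wrist force passes 120 N, or if a joint passes its speed limit or range.

## Working session

There is one attempt and no reset: what is moved stays moved. The work goes in short steps, Python scripts to look and compute and a shell command to move; the robot and the scene stay as the last step left them, time stands still between calls to the robot, and variables do not carry over. Pictures are saved under pics/ and viewed, about 8 in all and at most 12, crops included, and the job is handed in when it is done.

```bash
mkdir -p pics; ls
python3 - <<'E'
from workcell import ctrl,capture,camera_info
import cv2,numpy as np
np.set_printoptions(precision=4,suppress=True)
o=ctrl.get_obs();print(o)
for n in["scene","top","wrist"]:
    im=capture(n);cv2.imwrite(f"pics/{n}0.png",im[:,:,::-1]);print(n,camera_info(n))
E
```

```text
pics
{'time_s': 0.0, 'joint_positions': array([ 1.2777,  0.4119, -0.0127,  1.597 ,  0.0056,  1.1343, -0.0822]), 'dq': array([-0.    ,  0.0019,  0.001 , -0.0005,  0.0011,  0.0015, -0.0014]), 'effort': array([  0.0008, -58.7945,   0.642 , -29.1082,  -0.0538,   0.0183,
         0.0001]), 'position': array([ 0.1393, -0.6091,  0.4038]), 'eef_rot': array([ 0.4411,  0.5534, -0.4404,  0.5525]), 'contact_force': array([-0.1163, -0.591 , -0.1284]), 'torque': array([-0.0327,  0.0534, -0.0114]), 'gripper_width': 0.997009474722618}
scene {'fx': 351.73556473811306, 'fy': 351.73556473811306, 'cx': 251.73402379580793, 'cy': 186.72924042920485, 'k1': -0.0757570710685524, 'camera_from_world': array([[ 0.0573,  0.9984,  0.0018, -0.0539],
       [ 0.7145, -0.0397, -0.6985, -0.3685],
       [-0.6973,  0.0413, -0.7156,  1.4911],
       [ 0.    ,  0.    ,  0.    ,  1.    ]])}
top {'fx': 468.9598622960742, 'fy': 468.9598622960742, 'cx': 262.6949161530259, 'cy': 196.1246769107638, 'k1': 0.01539547167878624, 'camera_from_world': array([[ 0.0041, -0.9998, -0.0183,  0.015 ],
       [-0.9957, -0.0024, -0.0927,  0.5605],
       [ 0.0927,  0.0186, -0.9955,  1.4647],
       [ 0.    ,  0.    ,  0.    ,  1.    ]])}
wrist {'fx': 302.7816882192007, 'fy': 302.7816882192007, 'cx': 255.73881715372116, 'cy': 190.24965373283553, 'k1': -0.04571762220366848, 'hand_eye': array([[-0.0002, -0.2735,  0.9619,  0.0204],
       [-0.0003, -0.9619, -0.2735,  0.0754],
       [ 1.    , -0.0004,  0.0001, -0.0013],
       [ 0.    ,  0.    ,  0.    ,  1.    ]])}
```

```bash
python3 -c "
import cv2
a=cv2.imread('pics/top0.png');cv2.imwrite('pics/top0b.png',cv2.resize(a,(800,600),interpolation=cv2.INTER_CUBIC))"
```

```text
(no output)
```

View pics/top0b.png

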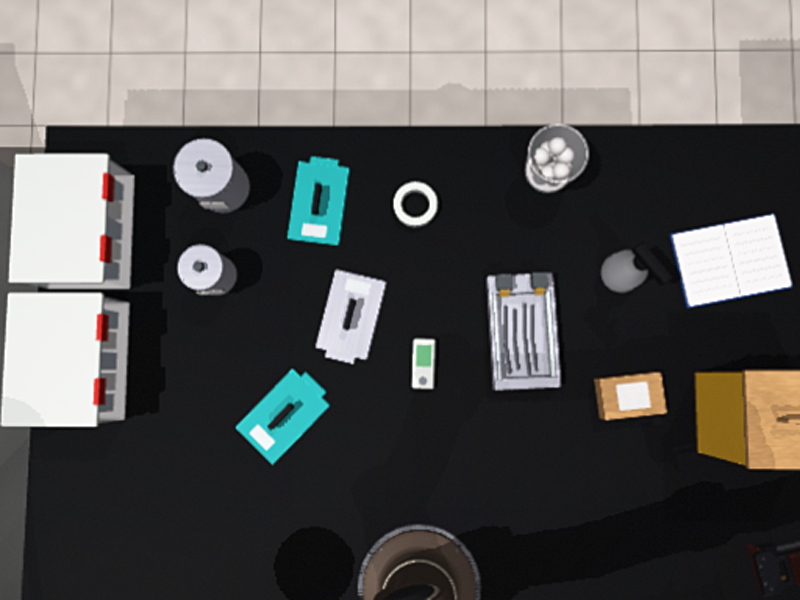

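View pics/scene0.png

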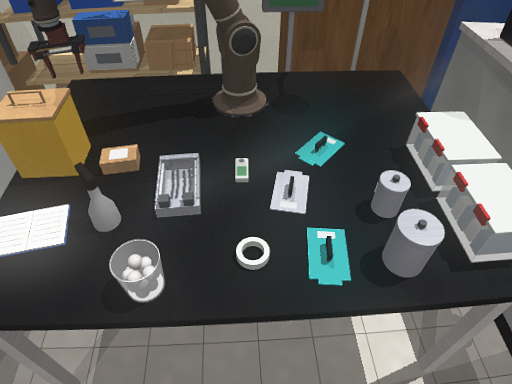

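The top view (800x600) shows the cover at (350,316) with its tongue toward the robot at (340,358). The case is at (525,330), bolts at the far end (507/540,288) and slot block at the near end (526,382). Both turquoise plates are decoys.

```bash
cat > h.py <<'E'
import numpy as np,cv2
from scipy.spatial.transform import Rotation as R
from workcell import ctrl,capture,camera_info
np.set_printoptions(precision=4,suppress=True)
def cam(name,obs=None):
    c=camera_info(name)
    if name=="wrist":
        T=np.eye(4);T[:3,:3]=R.from_quat(obs["eef_rot"]).as_matrix();T[:3,3]=obs["position"]
        W=T@c["hand_eye"]
    else: W=np.linalg.inv(c["camera_from_world"])
    return c,W
def ray(cw,uv):
    c,W=cw;uv=np.atleast_2d(np.asarray(uv,float))
    d=(uv-[c["cx"],c["cy"]])/[c["fx"],c["fy"]];s=d.copy()
    for _ in range(10): s=d/(1+c["k1"]*(s**2).sum(1,keepdims=True))
    return W[:3,3],np.c_[s,np.ones(len(s))]@W[:3,:3].T
def onz(cw,uv,z):
    o,d=ray(cw,uv);return o+d*((z-o[2])/d[:,2:])
def proj(cw,P):
    c,W=cw;p=(np.atleast_2d(P)-W[:3,3])@W[:3,:3];s=p[:,:2]/p[:,2:]
    return s*(1+c["k1"]*(s**2).sum(1,keepdims=True))*[c["fx"],c["fy"]]+[c["cx"],c["cy"]]
def meas(im,roi,thr=110,smax=60):
    x0,y0,x1,y1=roi;h=cv2.cvtColor(im,cv2.COLOR_RGB2HSV);m=np.zeros(im.shape[:2],np.uint8)
    m[y0:y1,x0:x1]=((h[...,2]>thr)&(h[...,1]<smax))[y0:y1,x0:x1]*255
    cs,_=cv2.findContours(m,cv2.RETR_EXTERNAL,cv2.CHAIN_APPROX_NONE)
    return max(cs,key=cv2.contourArea)[:,0,:].astype(float),m
E
python3 - <<'E'
from h import *
im=cv2.imread("pics/top0.png")[:,:,::-1].copy();cw=cam("top")
print("cam",cw[1][:3,3])
c,m=meas(im,(195,165,255,240));P=onz(cw,c,.005)[:,:2].astype(np.float32)
r=cv2.minAreaRect(P);print("cover rect",r,"corners\n",cv2.boxPoints(r),"centroid",cv2.moments(P.reshape(-1,1,2))['m10']/cv2.contourArea(P),cv2.moments(P.reshape(-1,1,2))['m01']/cv2.contourArea(P))
c,m=meas(im,(300,165,370,255),90);P=onz(cw,c,.045)[:,:2].astype(np.float32)
r=cv2.minAreaRect(P);print("case rect",r,cv2.boxPoints(r))
h=cv2.cvtColor(im,cv2.COLOR_RGB2HSV);m=((h[...,1]>120)&(h[...,2]>100)).astype(np.uint8);m[:165]=0;m[200:]=0;m[:,:305]=0;m[:,365:]=0
n,_,s,ce=cv2.connectedComponentsWithStats(m)
for i in range(1,n):
  if s[i,4]>4:print("bolt",s[i],ce[i],onz(cw,ce[i],.05))
a=im[160:260,190:380,::-1];cv2.imwrite("pics/crop1.png",cv2.resize(a,None,fx=4.2,fy=4.2,interpolation=cv2.INTER_CUBIC))
E
```

```text
cam [ 0.4223 -0.0109  1.5104]
cover rect ((0.5405668020248413, 0.14291304349899292), (0.11027675122022629, 0.18157517910003662), 76.31623840332031) corners
 [[0.4393 0.1108]
 [0.6157 0.0679]
 [0.6418 0.175 ]
 [0.4654 0.218 ]] centroid 0.5433193371347563 0.14226696160698127
case rect ((0.5114339590072632, -0.20828743278980255), (0.22973428666591644, 0.13488471508026123), 3.158216714859009) [[ 0.393  -0.1473]
 [ 0.4005 -0.282 ]
 [ 0.6298 -0.2693]
 [ 0.6224 -0.1346]]
bolt [320 185   6   5  26] [322.3462 186.6923] [[ 0.5883 -0.17    0.05  ]]
bolt [342 184   6   4  23] [344.6087 185.5652] [[ 0.592  -0.2393  0.05  ]]
```

View pics/crop1.png

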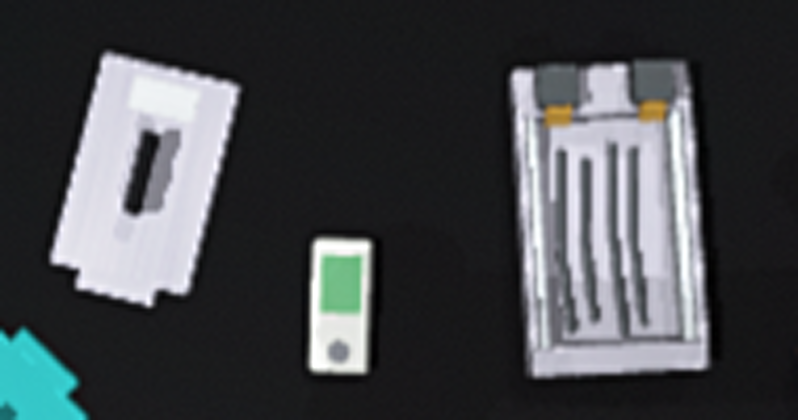

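The crop shows the cover's plate and tongue, and the case's bolts and slot block, clearly; the oximeter lies between them. Next I compute a view pose over the case.

```bash
cat >> h.py <<'E'
def pose(xy,yaw,pitch=0,z=0):
    """frame matrix at xy,z with yaw, +x end raised by pitch"""
    T=np.eye(4);T[:3,:3]=R.from_euler("ZY",[yaw,-pitch]).as_matrix();T[:3,3]=[*xy,z];return T
def tool(T,p,flip,back=.163):
    """TCP pose with grasp point at p of frame T, tool x = -z of frame, tool z = +-y"""
    s=-1 if flip else 1
    A=np.c_[[0,0,-1],[-s,0,0],[0,s,0]].astype(float)
    G=np.eye(4);G[:3,:3]=T[:3,:3]@A;G[:3,3]=T[:3,:3]@np.array(p)+T[:3,3]-G[:3,:3]@[back,0,0];return G
def delta(G,o=None):
    o=o or ctrl.get_obs();Rt=R.from_quat(o["eef_rot"])
    return np.r_[Rt.inv().apply(G[:3,3]-o["position"]),(Rt.inv()*R.from_matrix(G[:3,:3])).as_rotvec()]
E
python3 - <<'E'
from h import *
o=ctrl.get_obs();print(R.from_quat(o["eef_rot"]).as_matrix())
C=pose((.498,-.209),.054)
for f in(0,1):print(f,delta(tool(C,[-.03 if not f else .03,0,.235],f)))
C=pose((.5406,.1429),-.239)
for f in(0,1):print(f,delta(tool(C,[0,0,.2],f)))
E
```

```text
[[-0.0004  0.9749  0.2228]
 [ 0.0012  0.2228 -0.9749]
 [-1.     -0.0001 -0.0013]]
0 [ 0.0063  0.4094 -0.3152 -2.9709 -0.0003 -0.0018]
1 [ 0.0063  0.4685 -0.305   0.1707 -0.0012  0.0002]
0 [ 0.0417  0.5589 -0.6436 -2.6779 -0.0006 -0.0016]
1 [ 0.0417  0.5589 -0.6436  0.4637 -0.0012  0.0004]
```

```bash
python3 -m jog '[[0,0.04,-0.027,0,0,0,1],[0,0.08,-0.055,0,0,0,1],[0,0.12,-0.08,0,0,0,1],[0,0.16,-0.105,0,0,0,1],[0,0.2,-0.13,0,0,0,1]]'
python3 -m jog '[[0,0.04,-0.027,0.05,0,0,1],[0,0.08,-0.055,0.1,0,0,1],[0,0.12,-0.08,0.15,0,0,1],[0,0.16,-0.105,0.17,0,0,1],[0,0.2,-0.13,0.17,0,0,1]]'
python3 - <<'E'
from h import *
C=pose((.498,-.209),.054);print(delta(tool(C,[.03,0,.235],1)))
E
```

```text
time_s: 0.65
position: [0.3063, -0.4364, 0.4046]
eef_rot: [0.441, 0.553, -0.441, 0.553]
contact_force: [1.3, -0.8, 0.1]
gripper_width: 1.003
time_s: 1.15
position: [0.4723, -0.2651, 0.4047]
eef_rot: [0.486, 0.513, -0.486, 0.513]
contact_force: [0.6, -0.1, 0.8]
gripper_width: 0.999
[ 0.0067  0.0587 -0.0546 -0.0001  0.0002 -0.    ]
```

```bash
python3 -m jog '[[0,0.04,-0.035,0,0,0,1],[0,0.058,-0.055,0,0,0,1],[0,0.058,-0.055,0,0,0,1],[0,0.058,-0.055,0,0,0,1],[0,0.058,-0.055,0,0,0,1]]'
python3 - <<'E'
from h import *
o=ctrl.get_obs();np.save("o1.npy",o,allow_pickle=True);im=capture("wrist");cv2.imwrite("pics/w1.png",im[:,:,::-1])
cv2.imwrite("pics/w1b.png",cv2.resize(im[:,:,::-1],(800,600),interpolation=cv2.INTER_CUBIC))
E
```

```text
time_s: 1.65
position: [0.5253, -0.2099, 0.4044]
eef_rot: [0.486, 0.513, -0.487, 0.513]
contact_force: [0.1, -0.3, 0.2]
gripper_width: 1.004
```

View pics/w1b.png

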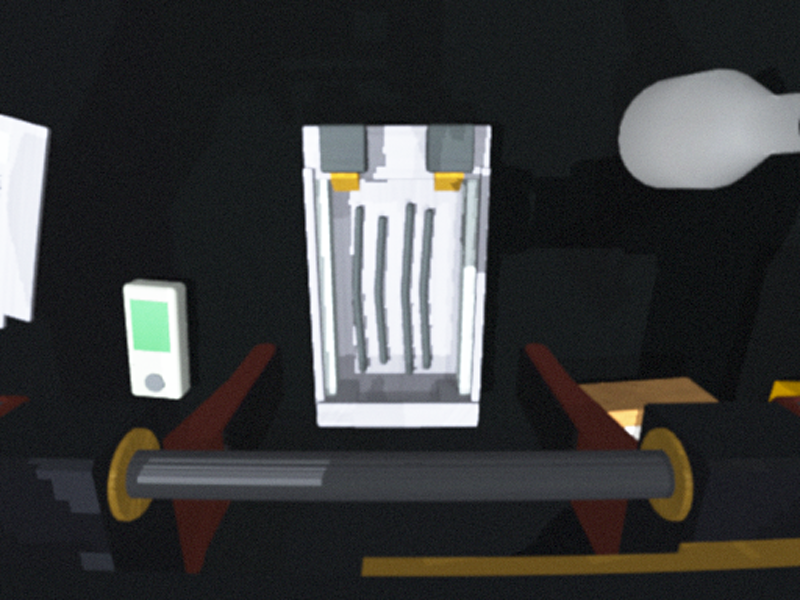

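The wrist view (800x600) shows the case well: block top corners at about (317,402), (478,402), (478,427), (319,427), bolts at (345,181) and (448,181). Now I'll measure those precisely.

Run:
```python
from h import *
o=np.load("o1.npy",allow_pickle=True).item();cw=cam("wrist",o)
im=cv2.imread("pics/w1.png");g=cv2.GaussianBlur(cv2.cvtColor(im,cv2.COLOR_BGR2GRAY),(3,3),0).astype(float)
print("cam",cw[1][:3,3])
def edge(line,lo,hi,axis):  # strongest gradients along a line
    a=g[lo:hi,line-1:line+2].mean(1) if axis==0 else g[line-1:line+2,lo:hi].mean(0)
    d=np.diff(a);out=[]
    for k in range(1,len(d)-1):
        if abs(d[k])>12 and abs(d[k])>=abs(d[k-1]) and abs(d[k])>abs(d[k+1]):
            den=abs(d[k-1])+abs(d[k+1])-2*abs(d[k]);out.append((round(lo+k+.5+.5*(abs(d[k-1])-abs(d[k+1]))/den,2),round(d[k])))
    return out
for u in(215,235,255,275,295):print("col",u,edge(u,240,285,0))
for v in(262,266,270):print("row",v,edge(v,190,320,1))
for v in(130,150,180,210,240):print("row",v,edge(v,185,325,1))
h=cv2.cvtColor(im,cv2.COLOR_BGR2HSV);m=((h[...,1]>120)&(h[...,2]>120)).astype(np.uint8);m[:100]=0;m[130:]=0;m[:,:200]=0;m[:,310:]=0
n,_,s,ce=cv2.connectedComponentsWithStats(m)
for i in range(1,n):
  if s[i,4]>10:
    x,y,w,hh=s[i,:4];print("bolt",s[i],"nose mid",onz(cw,[x+w/2-.5,y+hh-.5],.0445))
```

```text
cam [ 0.6003 -0.2046  0.3839]
col 215 [(np.float64(251.73), -18), (np.float64(257.63), 54), (np.float64(272.58), -80)]
col 235 [(np.float64(257.66), 55), (np.float64(272.9), -71)]
col 255 [(np.float64(257.67), 54), (np.float64(272.86), -71)]
col 275 [(np.float64(257.52), 56), (np.float64(272.7), -80)]
col 295 [(np.float64(251.82), -40), (np.float64(257.55), 55), (np.float64(272.61), -85)]
row 262 [(np.float64(202.29), 81), (np.float64(306.08), -82)]
row 266 [(np.float64(202.35), 81), (np.float64(305.79), -83)]
row 270 [(np.float64(202.54), 75), (np.float64(305.35), -82)]
row 130 [(np.float64(194.45), 86), (np.float64(199.93), -35), (np.float64(202.76), 26), (np.float64(209.7), -57), (np.float64(212.72), 16), (np.float64(222.79), 27), (np.float64(232.5), 13), (np.float64(259.79), -34), (np.float64(265.32), 29), (np.float64(295.61), -28), (np.float64(298.62), 36), (np.float64(304.78), -32), (np.float64(307.58), 27), (np.float64(312.43), -54)]
row 150 [(np.float64(195.61), 83), (np.float64(200.85), -37), (np.float64(203.84), 30), (np.float64(210.53), -56), (np.float64(213.61), 19), (np.
[... 1118 characters left out ...]
, 15), (np.float64(227.53), -31), (np.float64(233.24), 45), (np.float64(240.93), -41), (np.float64(247.49), 40), (np.float64(257.17), -39), (np.float64(263.61), 45), (np.float64(268.64), -43), (np.float64(274.99), 44), (np.float64(292.17), -21), (np.float64(295.16), 36), (np.float64(301.47), -26), (np.float64(303.73), 22), (np.float64(308.66), -78)]
row 240 [(np.float64(200.73), 79), (np.float64(205.64), -36), (np.float64(208.98), 23), (np.float64(214.47), -57), (np.float64(293.56), 39), (np.float64(300.23), -23), (np.float64(302.71), 23), (np.float64(307.26), -87)]
bolt [212 110  18  12 205] nose mid [[ 0.5799 -0.1671  0.0445]]
bolt [278 110  19  12 206] nose mid [[ 0.5837 -0.24    0.0445]]
```

Run:
```python
from h import *
o=np.load("o1.npy",allow_pickle=True).item();cw=cam("wrist",o)
A=onz(cw,[[235,257.66],[255,257.67],[275,257.5],[235,272.9],[255,272.86],[275,272.7]],.049);print(A)
B=onz(cw,[[202.35,266],[305.79,266]],.049);print("block ends",B,B[0,1]-B[1,1])
for v,a,b in((130,194.45,312.43),(150,195.61,311.51),(180,197.13,310.25),(210,199.12,308.66),(240,200.73,307.26)):
    for z in(.045,):
        w=onz(cw,[[a,v],[b,v]],z);print(v,w[:,:2].mean(0),np.linalg.norm(w[0]-w[1]))
    w=onz(cw,[[a,v],[b,v]],.045)
t=onz(cw,[[202.35-0,266]],.049)
# inner face of the end wall top (z .040)
```

```text
[[ 0.4173 -0.1888  0.049 ]
 [ 0.4186 -0.2134  0.049 ]
 [ 0.4201 -0.238   0.049 ]
 [ 0.396  -0.1895  0.049 ]
 [ 0.3974 -0.2145  0.049 ]
 [ 0.3989 -0.2395  0.049 ]]
block ends [[ 0.4035 -0.1486  0.049 ]
 [ 0.4102 -0.2771  0.049 ]] 0.12854611786511186
130 [ 0.5727 -0.2037] 0.13039395745882407
150 [ 0.5506 -0.2049] 0.1302940847696613
180 [ 0.5159 -0.2068] 0.13063002474575489
210 [ 0.4792 -0.2089] 0.13015253071580224
240 [ 0.4403 -0.2111] 0.13047078393234046
```

Case pose: (0.498, -0.208), yaw 0.0565, consistent across features. Next, view the cover from above.

Run:
```python
from h import *
C=pose((.5406,.1429),-.239);print(delta(tool(C,[.01,0,.2],1)))
```

```text
[ 0.0413  0.0434 -0.3488  0.2914  0.0007  0.0007]
```

```bash
python3 -m jog '[[0,0,-0.045,0.1,0,0,1],[0,0.01,-0.09,0.2,0,0,1],[0,0.02,-0.135,0.29,0,0,1],[0,0.02,-0.18,0.29,0,0,1],[0,0.02,-0.22,0.29,0,0,1]]'
python3 - <<'E'
from h import *
C=pose((.5406,.1429),-.239);print(delta(tool(C,[.01,0,.2],1)))
E
```

```text
time_s: 2.2
position: [0.5336, 0.013, 0.4049]
eef_rot: [0.556, 0.437, -0.556, 0.438]
contact_force: [0.9, -0.2, 0.0]
gripper_width: 1.001
[ 0.0419 -0.0138 -0.1279  0.002   0.0001 -0.0005]
```

```bash
python3 -m jog '[[0.01,-0.004,-0.045,0,0,0,1],[0.03,-0.01,-0.09,0,0,0,1],[0.042,-0.014,-0.128,0,0,0,1],[0.042,-0.014,-0.128,0,0,0,1],[0.042,-0.014,-0.128,0,0,0,1]]'
python3 - <<'E'
from h import *
o=ctrl.get_obs();np.save("o2.npy",o,allow_pickle=True);im=capture("wrist");cv2.imwrite("pics/w2.png",im[:,:,::-1])
cv2.imwrite("pics/w2b.png",cv2.resize(im[:,:,::-1],(800,600),interpolation=cv2.INTER_CUBIC))
cw=cam("wrist",o)
c,m=meas(im,(130,40,400,290),110,70)
P=onz(cw,c,.005)[:,:2].astype(np.float32);r=cv2.minAreaRect(P);print(r,cv2.boxPoints(r))
E
```

```text
time_s: 2.7
position: [0.5503, 0.1392, 0.3623]
eef_rot: [-0.555, -0.438, 0.556, -0.438]
contact_force: [0.9, 0.0, -0.3]
gripper_width: 1.002
((0.5403660535812378, 0.14582984149456024), (0.10942747443914413, 0.1811031699180603), 76.24231719970703) [[0.4394 0.1142]
 [0.6153 0.0712]
 [0.6413 0.1774]
 [0.4654 0.2205]]
```

View pics/w2b.png

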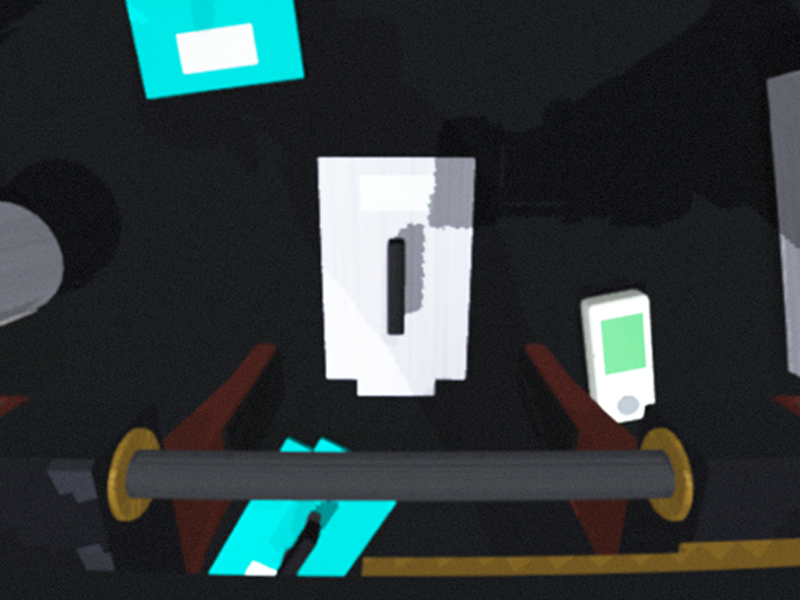

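The view shows the cover with its black handle at (397,287), tongue at the bottom (396,388), no obstruction around it. Descending to grip.

Run:
```python
from h import *
C=pose((.5404,.1455),-.240);print(delta(tool(C,[.005,0,.031],1)))
```

```text
[ 0.1687 -0.0067 -0.0049  0.0028  0.0011 -0.0002]
```

```bash
python3 -m jog '[[0.04,-0.006,-0.005,0,0,0,1],[0.08,-0.007,-0.005,0,0,0,1],[0.115,-0.007,-0.005,0,0,0,1],[0.135,-0.007,-0.005,0,0,0,1],[0.15,-0.007,-0.005,0,0,0,1]]'
python3 -m jog '[[0.01,0,0,0,0,0,1],[0.018,0,0,0,0,0,1],[0.018,0,0,0,0,0,0],[0.018,0,0,0,0,0,-1],[0.018,0,0,0,0,0,-1]]' 45
python3 -m jog '[[0,0,0,0,0,0,-1],[0,0,0,0,0,0,-1],[0,0,0,0,0,0,-1],[0,0,0,0,0,0,-1],[0,0,0,0,0,0,-1]]'
python3 - <<'E'
from h import *
C=pose((.5404,.1455),-.240);o=ctrl.get_obs();print(delta(tool(C,[.005,0,.031],1)),o["gripper_width"]*88,o["contact_force"])
E
```

```text
time_s: 3.25
position: [0.5449, 0.1437, 0.2117]
eef_rot: [-0.556, -0.437, 0.556, -0.437]
contact_force: [0.9, -0.6, -0.4]
gripper_width: 1.001
time_s: 3.75
position: [0.545, 0.1466, 0.1955]
eef_rot: [0.556, 0.438, -0.555, 0.438]
contact_force: [0.5, -0.4, -0.2]
gripper_width: 0.762
time_s: 4.25
position: [0.5447, 0.1465, 0.1947]
eef_rot: [-0.555, -0.438, 0.555, -0.438]
contact_force: [-0.6, 0.6, -0.0]
gripper_width: 0.313
[ 0.0007  0.0011  0.0019  0.0048  0.     -0.    ] 27.581201558391236 [-0.6363  0.6324 -0.0248]
```

```bash
python3 -m jog '[[0,0,0,0,0,0,-1],[0,0,0,0,0,0,-1],[0,0,0,0,0,0,-1],[0,0,0,0,0,0,-1],[0,0,0,0,0,0,-1]]'
python3 -m jog '[[-0.01,0,0,0,0,0,-1],[-0.03,0,0,0,0,0,-1],[-0.06,0,0,0,0,0,-1],[-0.09,0,0,0,0,0,-1],[-0.12,0,0,0,0,0,-1]]'
python3 - <<'E'
from h import *
o=ctrl.get_obs();print(o["gripper_width"]*88,o["contact_force"],o["position"])
K=pose((.498,-.208),.0565)
# hover over the case, level, then tilted: cover frame in case frame
def cov(tx,tz,p): # tongue tip (mid thickness) at (tx,0,tz) of the case, pitch p
    D=np.eye(4);D[:3,:3]=R.from_euler("Y",-p).as_matrix();D[:3,3]=np.array([tx,0,tz])-D[:3,:3]@[-.09,0,.0025];return K@D
print(delta(tool(cov(-.06,.10,0.26),[.005,0,.031],1)))
print(delta(tool(cov(-.06,.10,0),[.005,0,.031],1)))
E
```

```text
time_s: 4.75
position: [0.5447, 0.1462, 0.1946]
eef_rot: [-0.555, -0.438, 0.555, -0.438]
contact_force: [-0.8, -1.6, 0.3]
gripper_width: 0.134
time_s: 5.25
position: [0.5444, 0.1469, 0.3162]
eef_rot: [0.555, 0.438, -0.555, 0.438]
contact_force: [0.5, 0.2, -3.7]
gripper_width: 0.134
11.831266055286356 [ 0.4711  0.2113 -3.6553] [0.5444 0.1469 0.3162]
[ 0.0065  0.0206  0.361  -0.2894  0.0371  0.2583]
[ 0.0245  0.0709  0.3459 -0.2909 -0.0007  0.0001]
```

```bash
python3 -m jog '[[0,0.01,0.03,-0.06,0,0,-1],[0,0.02,0.07,-0.12,0,0,-1],[0,0.03,0.11,-0.18,0,0,-1],[0,0.05,0.15,-0.24,0,0,-1],[0,0.06,0.19,-0.29,0,0,-1]]'
python3 -m jog '[[0,0,0.04,0,0,0,-1],[0,0,0.08,0,0,0,-1],[0,0,0.11,0,0,0,-1],[0,0,0.13,0,0,0,-1],[0,0,0.13,0,0,0,-1]]'
cat >> h.py <<'E'
K=pose((.498,-.208),.0565)
def cov(tx,tz,p,ty=0,K=K): # tongue tip at (tx,ty,tz) of the case, pitch p
    D=np.eye(4);D[:3,:3]=R.from_euler("Y",-p).as_matrix();D[:3,3]=np.array([tx,ty,tz])-D[:3,:3]@[-.09,0,.0025];return K@D
E
python3 - <<'E'
from h import *
print(delta(tool(cov(-.06,.10,0.26),[.005,0,.031],1)))
o=ctrl.get_obs();im=capture("wrist");cv2.imwrite("pics/w3.png",im[:,:,::-1]);np.save("o3.npy",o,allow_pickle=True)
cv2.imwrite("pics/w3b.png",cv2.resize(im[:,:,::-1],(800,600),interpolation=cv2.INTER_CUBIC))
E
```

```text
time_s: 5.75
position: [0.5593, -0.0538, 0.3154]
eef_rot: [0.486, 0.514, -0.485, 0.515]
contact_force: [0.8, 0.2, -2.3]
gripper_width: 0.128
time_s: 6.25
position: [0.5655, -0.1856, 0.3148]
eef_rot: [0.487, 0.512, -0.488, 0.513]
contact_force: [-1.2, -1.0, -2.6]
gripper_width: 0.131
[ 0.0053 -0.0859  0.0191 -0.0063  0.0021  0.2599]
```

View pics/w3b.png

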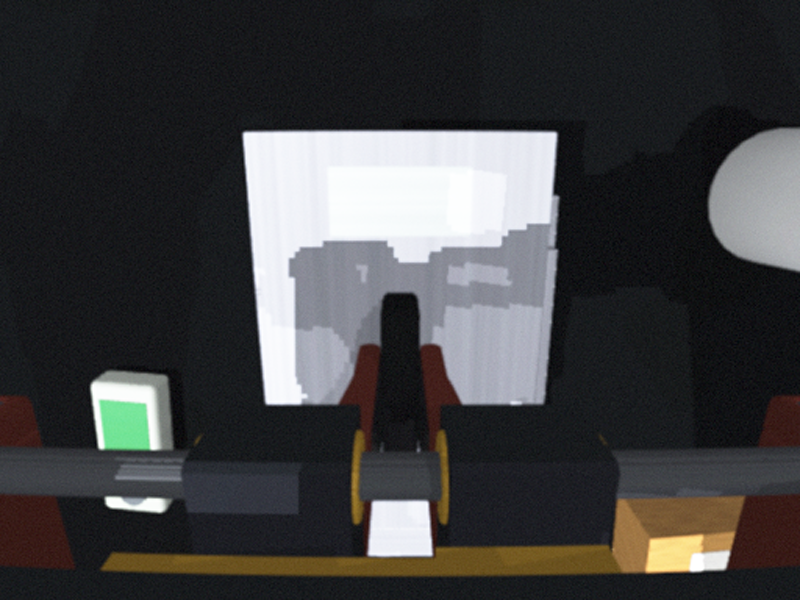

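Cover is held squarely; its latch-end edge runs from (244,131) to (557,131), sides down to (265,404)/(546,404). I'll solve for how it sits in the grip.

Run:
```python
from h import *
im=cv2.imread("pics/w3.png");g=cv2.GaussianBlur(cv2.cvtColor(im,cv2.COLOR_BGR2GRAY),(3,3),0).astype(float)
c=camera_info("wrist");cw=(c,c["hand_eye"])
for u in(180,220,255,290,330):
    d=np.diff(g[70:100,u-1:u+2].mean(1));k=d.argmax();print(u,70+k+.5)
L=[]
for v in(95,110,130,150,200,240):
    d=np.diff(g[v-1:v+2,140:200].mean(0));e=np.diff(g[v-1:v+2,325:362].mean(0));L.append((v,140+d.argmax()+.5,325+e.argmin()+.5))
for v,a,b in L:
    o,d=ray(cw,[[a,v],[b,v]])
    # depth from width .108: tool z separation
    t=.108/(d[1,2]-d[0,2]); p=o+t*d; print(v,a,b,"tool x,y,z of mid",p.mean(0),"at nominal plane",(o+d*((.189-o[0])/d[:,:1])).ravel())
o,d=ray(cw,[[200,84],[255,84],[320,84]]);print("far edge",o+d*((.189-o[0])/d[:,:1]))
```

```text
180 83.5
220 83.5
255 83.5
290 83.5
330 83.5
95 155.5 355.5 tool x,y,z of mid [ 0.1903  0.0803 -0.0015] at nominal plane [ 0.189   0.0803 -0.0551  0.189   0.0803  0.0521]
110 156.5 354.5 tool x,y,z of mid [ 0.19    0.0725 -0.0015] at nominal plane [ 0.189   0.0725 -0.0552  0.189   0.0724  0.0522]
130 158.5 356.5 tool x,y,z of mid [ 0.1872  0.0619 -0.0004] at nominal plane [ 0.189   0.0618 -0.055   0.189   0.0617  0.0542]
150 159.5 355.5 tool x,y,z of mid [ 0.1861  0.0511 -0.0004] at nominal plane [ 0.189   0.0507 -0.0553  0.189   0.0507  0.0546]
200 164.5 352.5 tool x,y,z of mid [0.1855 0.0224 0.0002] at nominal plane [ 0.189   0.0213 -0.0549  0.189   0.0212  0.0554]
240 167.5 349.5 tool x,y,z of mid [ 0.1842 -0.0021  0.0003] at nominal plane [ 0.189  -0.0043 -0.0552  0.189  -0.0044  0.0559]
far edge [[ 0.189   0.0857 -0.0309]
 [ 0.189   0.0857 -0.0017]
 [ 0.189   0.0858  0.0327]]
```

The grip is true: far edge at 85.7 mm against 85 expected. The offset of about 1.5 mm in tool z is camera bias, since the jaws self-centre. The case y therefore becomes -0.2093, which agrees with the top camera. Next I tilt and go to the pre-insertion pose.

```bash
cat >> h.py <<'E'
K=pose((.498,-.2093),.0565)
GP=[.005,0,.0316]
def go(tx,tz,p,ty=0): return delta(tool(cov(tx,tz,p,ty,K),GP,1))
def state(gp=GP):
    o=ctrl.get_obs();s=R.from_quat(o["eef_rot"]).as_matrix()
    C=np.c_[-s[:,1],-s[:,2],-s[:,0]]  # placeholder axes: flip=1
    C=np.c_[s[:,1],-s[:,2],-s[:,0]]
    org=o["position"]+s[:,0]*.163-C@gp; k=K[:3,:3]
    f=lambda q:(k.T@(org+C@np.array(q)-K[:3,3]))*1e3
    x=k.T@C[:,0];print("tongue",f([-.09,0,.0025]),"end",f([.09,0,0]),"pitch %.3f yaw %.3f"%(np.arcsin(x[2]),np.arctan2(x[1],x[0])),"F(case)",k.T@o["contact_force"],"T",o["torque"],"w %.1f t %.2f"%(o["gripper_width"]*88,o["time_s"]))
E
python3 -m jog '[[0,-0.02,0.004,0,0,0.06,-1],[0,-0.04,0.01,0,0,0.13,-1],[0,-0.06,0.016,0,0,0.19,-1],[0.002,-0.08,0.02,0,0,0.26,-1],[0.005,-0.086,0.02,-0.004,0,0.26,-1]]'
python3 - <<'E'
from h import *
state();print(go(-.072,.06,.26))
E
```

```text
time_s: 6.8
position: [0.4791, -0.206, 0.3097]
eef_rot: [0.548, 0.447, -0.414, 0.573]
contact_force: [0.3, 0.7, -2.2]
gripper_width: 0.135
tongue [-61.1107   4.176   99.6827] end [113.488    4.6006 143.5161] pitch 0.260 yaw 0.002 F(case) [ 0.3105  0.6919 -2.1625] T [ 0.0066  0.3622 -0.018 ] w 11.9 t 6.80
[ 0.0355 -0.0208  0.0043  0.0024 -0.0001  0.0001]
```

```bash
python3 -m jog '[[0.008,-0.005,0.001,0,0,0,-1],[0.016,-0.01,0.002,0,0,0,-1],[0.025,-0.015,0.003,0,0,0,-1],[0.035,-0.021,0.004,0.002,0,0,-1],[0.035,-0.021,0.004,0.002,0,0,-1]]'
python3 - <<'E'
from h import *
state();print(go(-.072,.0363,.26))
E
```

```text
time_s: 7.3
position: [0.4694, -0.2111, 0.2681]
eef_rot: [0.548, 0.448, -0.415, 0.571]
contact_force: [-0.7, -0.0, -2.8]
gripper_width: 0.136
tongue [-71.8871   0.1836  58.2369] end [102.8663   0.212  101.4516] pitch 0.256 yaw 0.000 F(case) [-0.7392 -0.0041 -2.8097] T [0.0033 0.4133 0.0551] w 11.9 t 7.30
[ 0.0208 -0.0064 -0.0002  0.0001 -0.0022  0.0037]
```

```bash
python3 -m jog '[[0.005,-0.0015,0,0,0,0.001,-1],[0.01,-0.003,0,0,0,0.003,-1],[0.015,-0.0045,0,0,0,0.004,-1],[0.02,-0.006,0,0,0,0.004,-1],[0.02,-0.006,0,0,0,0.004,-1]]'
python3 - <<'E'
from h import *
state();print(go(-.086,.0363,.26))
im=capture("scene");cv2.imwrite("pics/s4.png",cv2.resize(im[130:240,120:260,::-1],None,fx=5.4,fy=5.4,interpolation=cv2.INTER_CUBIC))
E
```

```text
time_s: 7.8
position: [0.4691, -0.2114, 0.2488]
eef_rot: [0.549, 0.446, -0.414, 0.573]
contact_force: [-0.1, -0.9, -1.6]
gripper_width: 0.131
tongue [-70.7472  -0.4157  38.6268] end [103.7145  -0.3799  83.0042] pitch 0.263 yaw 0.000 F(case) [-0.119  -0.9114 -1.5588] T [-0.0166  0.3383 -0.0143] w 11.5 t 7.80
[-0.0014 -0.0148 -0.0005  0.0002 -0.0006 -0.003 ]
```

View pics/s4.png

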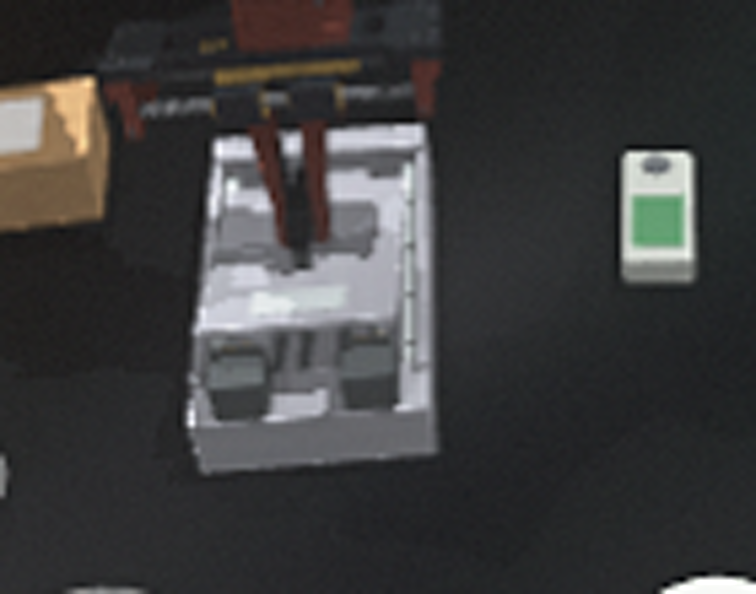

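The scene crop shows the tongue end low inside the case at the block (y≈150) and the latch end up above the housings, edge corners near (197,330) and (393,320). I'll compare this with the projected model.

Run:
```python
from h import *
cw=cam("scene");print(cw[1][:3,3])
C=cov(-.0707,.0386,.263,0,K)
f=lambda T,P:np.round((proj(cw,(np.array(P)@T[:3,:3].T+T[:3,3]))-[120,130])*5.4+2.2)
print("cover end top L(-y),R",f(C,[[.09,-.054,.005],[.09,.054,.005]]).tolist())
print("shoulder R",f(C,[[-.076,.054,.005],[-.076,-.054,.005]]).tolist())
print("case block top corners",f(K,[[-.1,-.065,.049],[-.1,.065,.049],[-.08,.065,.049]]).tolist(),"case +x wall bottom corners",f(K,[[.127,-.065,0],[.127,.065,0]]).tolist())
print("handle end top",f(C,[[.037,-.006,.041],[.037,.006,.041]]).tolist())
```

```text
[ 1.3061 -0.0224  0.8098]
cover end top L(-y),R [[190.0, 330.0], [395.0, 314.0]]
shoulder R [[405.0, 175.0], [225.0, 189.0]]
case block top corners [[211.0, 139.0], [422.0, 123.0], [422.0, 144.0]] case +x wall bottom corners [[198.0, 474.0], [434.0, 454.0]]
handle end top [[281.0, 216.0], [303.0, 215.0]]
```

Model and picture agree to within a pixel or so. Lower the last 2 mm, then slide the tongue in.

```bash
python3 - <<'E'
from h import *
print(go(-.072,.0363,.26))
E
python3 -m jog '[[0.001,0,0,0,0,-0.002,-1],[0.002,0,0,0,0,-0.002,-1],[0.002,-0.001,0,0,0,-0.002,-1],[0.002,-0.002,0,0,0,-0.002,-1],[0.002,-0.002,0,0,0,-0.002,-1]]'
python3 - <<'E'
from h import *
state();print(go(-.086,.0363,.26))
E
```

```text
[ 0.0025 -0.0015 -0.0005  0.0003 -0.0004 -0.0034]
time_s: 8.35
position: [0.4678, -0.2116, 0.2471]
eef_rot: [0.549, 0.446, -0.414, 0.573]
contact_force: [-0.1, 0.2, -2.5]
gripper_width: 0.134
tongue [-72.3037  -0.6322  36.9498] end [102.2069  -0.5932  81.1348] pitch 0.262 yaw 0.000 F(case) [-0.1337  0.2269 -2.4677] T [-0.0044  0.4199  0.0142] w 11.8 t 8.35
[-0.0027 -0.013  -0.0006  0.0002 -0.     -0.0019]
```

```bash
python3 -m jog '[[-0.0005,-0.003,-0.0003,0,0,0,-1],[-0.001,-0.006,-0.0006,0,0,0,-1],[-0.0015,-0.009,-0.0006,0,0,0,-1],[-0.002,-0.011,-0.0006,0,0,0,-1],[-0.0027,-0.013,-0.0006,0,0,0,-1]]'
python3 - <<'E'
from h import *
state();print(go(-.089,.0363,.26))
E
```

```text
time_s: 8.85
position: [0.4545, -0.2118, 0.2464]
eef_rot: [0.549, 0.446, -0.414, 0.573]
contact_force: [-0.9, -0.2, -1.4]
gripper_width: 0.134
tongue [-85.6127  -0.0801  36.2007] end [88.893  -0.0511 80.4049] pitch 0.262 yaw 0.000 F(case) [-0.894  -0.1067 -1.3719] T [-0.0145  0.3693  0.0404] w 11.8 t 8.85
[-0.0008 -0.0029 -0.0001  0.0002  0.     -0.002 ]
```

```bash
python3 -m jog '[[-0.0003,-0.001,0,0,0,0,-1],[-0.0005,-0.002,0,0,0,0,-1],[-0.0008,-0.003,0,0,0,0,-1],[-0.001,-0.004,0,0,0,0,-1],[-0.001,-0.004,0,0,0,0,-1]]'
python3 - <<'E'
from h import *
state();print(go(-.089,.0363,.16));print(go(-.089,.0368,.12))
im=capture("scene");cv2.imwrite("pics/s5.png",cv2.resize(im[130:240,120:260,::-1],None,fx=5.4,fy=5.4,interpolation=cv2.INTER_CUBIC))
E
```

```text
time_s: 9.35
position: [0.4505, -0.212, 0.2462]
eef_rot: [0.549, 0.446, -0.414, 0.573]
contact_force: [1.0, -0.4, -2.3]
gripper_width: 0.132
tongue [-89.6206  -0.0343  36.0847] end [84.8907  0.0115 80.2669] pitch 0.262 yaw 0.000 F(case) [ 0.9687 -0.4599 -2.2726] T [-0.034   0.3602 -0.0614] w 11.6 t 9.35
[ 0.0106  0.0197 -0.      0.0003 -0.0001 -0.1019]
[ 0.0148  0.027  -0.      0.0003 -0.0001 -0.1419]
```

View pics/s5.png

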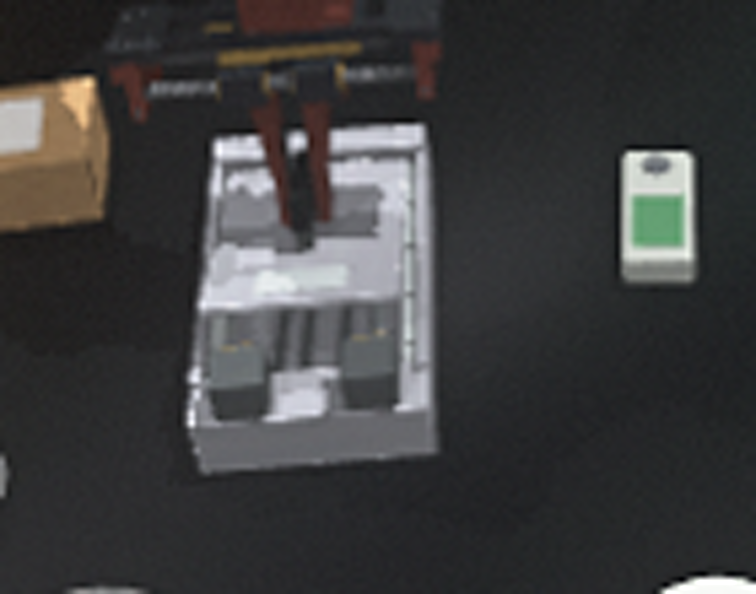

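The crop confirms the tongue is hidden under the block's lip and the latch end is still up. Swing down about the tongue toward the bolts.

```bash
python3 -m jog '[[0.002,0.004,0,0,0,-0.02,-1],[0.004,0.008,0,0,0,-0.04,-1],[0.006,0.012,0,0,0,-0.06,-1],[0.008,0.0155,0,0,0,-0.08,-1],[0.0103,0.0193,0,0,0,-0.1,-1]]'
python3 - <<'E'
from h import *
state();print(go(-.0895,.0368,.13))
E
```

```text
time_s: 9.9
position: [0.4724, -0.2106, 0.2412]
eef_rot: [0.525, 0.474, -0.443, 0.551]
contact_force: [0.6, -0.9, -2.9]
gripper_width: 0.132
tongue [-88.7074   0.0996  36.387 ] end [89.3837  0.2369 62.6513] pitch 0.160 yaw 0.001 F(case) [ 0.5182 -0.8998 -2.9007] T [ 0.0576  0.2557 -0.001 ] w 11.6 t 9.90
[ 0.0024  0.0051  0.0002  0.0008 -0.     -0.0303]
```

```bash
python3 -m jog '[[0.0006,0.001,0,0,0,-0.008,-1],[0.0012,0.002,0,0,0,-0.016,-1],[0.0018,0.003,0,0,0,-0.024,-1],[0.0024,0.004,0,0,0,-0.03,-1],[0.0024,0.0045,0,0,0,-0.03,-1]]'
python3 - <<'E'
from h import *
state();print(go(-.0895,.0370,.10))
E
```

```text
time_s: 10.4
position: [0.4767, -0.2105, 0.2396]
eef_rot: [0.518, 0.481, -0.451, 0.545]
contact_force: [-0.8, -0.6, -2.9]
gripper_width: 0.136
tongue [-90.2447  -0.052   36.7332] end [88.5235 -0.0054 57.9029] pitch 0.132 yaw 0.000 F(case) [-0.8437 -0.5504 -2.9204] T [0.0067 0.2329 0.072 ] w 12.0 t 10.40
[ 0.0029  0.0068 -0.      0.0003 -0.     -0.0318]
```

```bash
python3 -m jog '[[0.0006,0.0012,0,0,0,-0.006,-1],[0.0012,0.0024,0,0,0,-0.012,-1],[0.0018,0.0036,0,0,0,-0.018,-1],[0.0024,0.005,0,0,0,-0.025,-1],[0.0028,0.006,0,0,0,-0.03,-1]]'
python3 - <<'E'
from h import *
state();print(go(-.0895,.0370,.08))
E
```

```text
time_s: 10.9
position: [0.4825, -0.2104, 0.2383]
eef_rot: [0.511, 0.489, -0.459, 0.538]
contact_force: [-8.5, 0.4, 11.9]
gripper_width: 0.133
tongue [-90.7717  -0.2871  37.679 ] end [88.5732 -0.3182 53.2241] pitch 0.100 yaw -0.000 F(case) [-8.4636  0.9101 11.8582] T [0.1843 1.0508 0.0081] w 11.7 t 10.90
[ 0.0028  0.0051 -0.0002 -0.0002  0.0005 -0.0203]
```

Bolt bevels are touched (about 12 N up). Release with the jaws barely open and withdraw.

```bash
python3 -m jog '[[0,0,0,0,0,0,-0.4],[0,0,0,0,0,0,-0.4],[0,0,0,0,0,0,-0.4],[0,0,0,0,0,0,-0.4],[0,0,0,0,0,0,-0.4]]'
python3 -m jog '[[-0.005,0,0,0,0,0,-0.4],[-0.015,0,0,0,0,0,-0.4],[-0.03,0,0,0,0,0,-0.4],[-0.045,0,0,0,0,0,-0.4],[-0.06,0,0,0,0,0,-0.4]]'
python3 - <<'E'
from h import *
state()
im=capture("wrist");cv2.imwrite("pics/w6.png",cv2.resize(im[:,:,::-1],(800,600),interpolation=cv2.INTER_CUBIC))
# press pose: closed fingertips above cover (66,0,5), vertical tool
S=cov(-.0905,.0375,.08,0,K);p=S@[.066,0,.005,1];print("press pt",p)
V=pose((p[0],p[1]),.0565,0,p[2]);print(delta(tool(V,[0,0,.02],1,.182)))
E
```

```text
time_s: 11.4
position: [0.4831, -0.2102, 0.2377]
eef_rot: [0.511, 0.489, -0.459, 0.538]
contact_force: [0.8, -0.2, 0.0]
gripper_width: 0.298
time_s: 11.9
position: [0.4768, -0.2105, 0.2988]
eef_rot: [0.511, 0.488, -0.459, 0.538]
contact_force: [-0.1, -0.4, 0.9]
gripper_width: 0.297
tongue [-96.0027  -0.0686  97.9997] end [ 83.3059   0.0102 113.9582] pitch 0.103 yaw 0.000 F(case) [-0.0995 -0.4101  0.937 ] T [0.0346 0.0994 0.0053] w 26.1 t 11.90
press pt [ 0.5627 -0.2056  0.0525  1.    ]
[ 0.0553  0.0801 -0.0003  0.0004  0.0019 -0.1054]
```

View pics/w6.png

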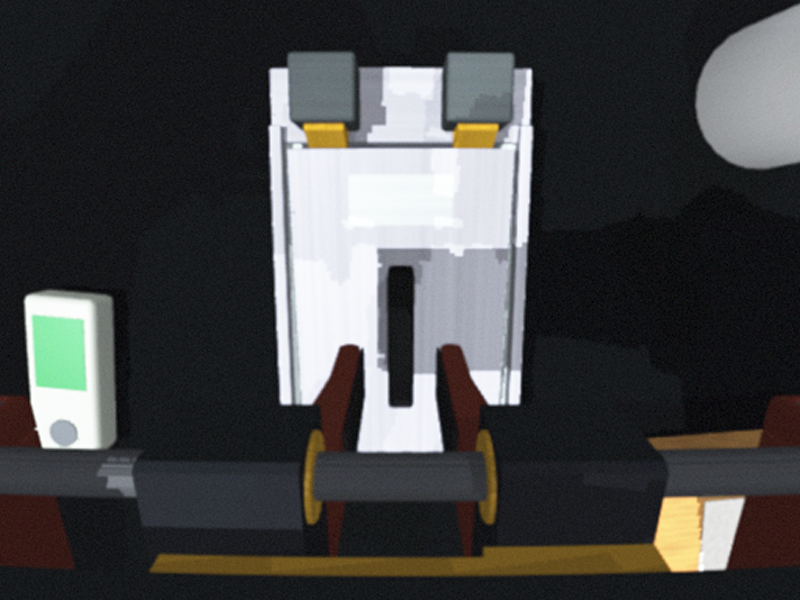

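The cover rests on both bevels, centred, its edge at v≈147 against the bolts (325,135) and (475,135). I move to the press point with closed fingers.

```bash
python3 -m jog '[[0,0.02,0,0,0,-0.03,-1],[0,0.04,0,0,0,-0.06,-1],[0.005,0.06,0,0,0,-0.09,-1],[0.02,0.08,0,0,0,-0.105,-1],[0.04,0.08,0,0,0,-0.105,-1]]' 30
python3 -m jog '[[0,0,0,0,0,0,-1],[0.004,0,0,0,0,0,-1],[0.008,0,0,0,0,0,-1],[0.012,0,0,0,0,0,-1],[0.015,0,0,0,0,0,-1]]'
cat >> h.py <<'E'
def tip():
    o=ctrl.get_obs();s=R.from_quat(o["eef_rot"]).as_matrix();print("tip in case mm",K[:3,:3].T@(o["position"]+s[:,0]*.182-K[:3,3])*1e3,"axis",K[:3,:3].T@s[:,0],"F",K[:3,:3].T@o["contact_force"],"t",o["time_s"],"w",o["gripper_width"])
E
python3 -c "
from h import *
tip()"
```

```text
time_s: 12.45
position: [0.5633, -0.205, 0.2667]
eef_rot: [0.485, 0.514, -0.485, 0.515]
contact_force: [-0.2, -0.0, -0.7]
gripper_width: 0.005
time_s: 12.95
position: [0.5602, -0.206, 0.251]
eef_rot: [0.485, 0.514, -0.486, 0.513]
contact_force: [0.5, -1.2, 0.1]
gripper_width: 0.001
tip in case mm [61.8315 -0.2766 69.0089] axis [-0.0025 -0.0004 -1.    ] F [ 0.3845 -1.22    0.0674] t 12.95 w 0.0010605931921592664
```

```bash
python3 -m jog '[[0.004,0.003,0,0,0,0,-1],[0.008,0.004,0,0,0,0,-1],[0.011,0.004,0,0,0,0,-1],[0.013,0.004,0,0,0,0,-1],[0.015,0.004,0,0,0,0,-1]]'
python3 -c "
from h import *
tip()"
```

```text
time_s: 13.45
position: [0.5644, -0.2055, 0.236]
eef_rot: [0.485, 0.515, -0.486, 0.513]
contact_force: [-3.4, 1.6, 11.2]
gripper_width: 0.006
tip in case mm [65.9728  0.0435 53.9716] axis [-0.003  -0.0001 -1.    ] F [-3.3196  1.7455 11.2054] t 13.45 w 0.005898121331071487
```

```bash
python3 -m jog '[[0.0005,0,0,0,0,0,-1],[0.001,0,0,0,0,0,-1],[0.0015,0,0,0,0,0,-1],[0.002,0,0,0,0,0,-1],[0.0025,0,0,0,0,0,-1]]'
python3 -c "
from h import *
tip()"
```

```text
time_s: 13.95
position: [0.5644, -0.2055, 0.2346]
eef_rot: [0.485, 0.514, -0.486, 0.514]
contact_force: [-5.0, 1.2, 12.4]
gripper_width: 0.01
tip in case mm [66.1223 -0.0888 52.6504] axis [-0.0023 -0.0007 -1.    ] F [-4.9009  1.4407 12.3715] t 13.95 w 0.009996313198404964
```

Contact at 12 N; the bolts are yielding. Continue steadily.

```bash
for i in 1; do python3 -m jog '[[0.001,0,0,0,0,0,-1],[0.002,0,0,0,0,0,-1],[0.003,0,0,0,0,0,-1],[0.004,0,0,0,0,0,-1],[0.005,0,0,0,0,0,-1]]'; done
python3 -c "
from h import *
tip()"
```

```text
time_s: 14.45
position: [0.5646, -0.2056, 0.2296]
eef_rot: [0.485, 0.514, -0.486, 0.514]
contact_force: [-0.0, 0.2, 1.0]
gripper_width: 0.01
tip in case mm [66.4944 -0.2347 47.5749] axis [-0.0014 -0.0009 -1.    ] F [-0.0077  0.1856  1.0326] t 14.45 w 0.010189356786582155
```

```bash
python3 -m jog '[[0.001,0,0,0,0,0,-1],[0.0015,0,0,0,0,0,-1],[0.002,0,0,0,0,0,-1],[0.0025,0,0,0,0,0,-1],[0.003,0,0,0,0,0,-1]]'
python3 -c "
from h import *
tip()"
```

```text
time_s: 14.95
position: [0.5642, -0.2055, 0.2251]
eef_rot: [0.485, 0.515, -0.486, 0.513]
contact_force: [-0.3, -0.1, -0.2]
gripper_width: 0.003
tip in case mm [65.7674  0.0295 43.0658] axis [-0.0032 -0.     -1.    ] F [-0.2805 -0.058  -0.2415] t 14.95 w 0.0026790003062491146
```

The force dropped away, so the cover has probably snapped down. I check with a light touch at the seated height.

```bash
python3 -m jog '[[0.0006,0,0,0,0,0,-1],[0.0012,0,0,0,0,0,-1],[0.0018,0,0,0,0,0,-1],[0.0024,0,0,0,0,0,-1],[0.003,0,0,0,0,0,-1]]'
python3 -c "
from h import *
tip()"
```

```text
time_s: 15.45
position: [0.5643, -0.2055, 0.2224]
eef_rot: [0.485, 0.515, -0.486, 0.513]
contact_force: [-3.3, 0.4, 9.3]
gripper_width: 0.007
tip in case mm [65.7657  0.0565 40.4162] axis [-0.0033 -0.     -1.    ] F [-3.2801  0.6335  9.3102] t 15.45 w 0.0068238950409826
```

```bash
python3 -m jog '[[0.0004,0,0,0,0,0,-1],[0.0008,0,0,0,0,0,-1],[0.0012,0,0,0,0,0,-1],[0.0012,0,0,0,0,0,-1],[0.0012,0,0,0,0,0,-1]]'
python3 -c "
from h import *
tip()"
```

```text
time_s: 15.95
position: [0.5642, -0.2054, 0.2224]
eef_rot: [0.485, 0.515, -0.487, 0.513]
contact_force: [-5.3, 1.0, 15.9]
gripper_width: 0.008
tip in case mm [65.7832  0.075  40.3628] axis [-0.0031 -0.0005 -1.    ] F [-5.2177  1.3453 15.85  ] t 15.95 w 0.007739167569836221
```

It is firm at 40.4 mm, which is the seated top surface (40). Withdraw and inspect.

```bash
python3 -m jog '[[-0.01,0,0,0,0,0,-1],[-0.03,0,0,0,0,0,-1],[-0.06,0,0,0,0,0,-1],[-0.09,0,0,0,0,0,-1],[-0.12,0,0,0,0,0,-1]]'
python3 -m jog '[[-0.02,-0.02,0,0,0,0,-1],[-0.04,-0.035,0,0,0,0,-1],[-0.05,-0.035,0,0,0,0,-1],[-0.05,-0.035,0,0,0,0,-1],[-0.05,-0.035,0,0,0,0,-1]]'
python3 - <<'E'
from h import *
o=ctrl.get_obs();im=capture("wrist");cv2.imwrite("pics/w7.png",im[:,:,::-1]);np.save("o7.npy",o,allow_pickle=True)
cw=cam("wrist",o)
# expected pixels of bolt noses and cover end if seated (wrist bias: use raw case estimate y)
Kw=pose((.498,-.208),.0565);P=np.array([[.084,.035,.0445],[.084,-.035,.0445],[.09,.054,.04],[.09,-.054,.04],[-.076,.054,.04],[-.076,-.054,.04]])
q=proj(cw,P@Kw[:3,:3].T+Kw[:3,3]);print(q)
a=q[:,0].min()-25;b=q[:,1].min()-45
x0,y0=int(a),max(int(b),0);cr=im[y0:y0+200,x0:x0+250,::-1];cv2.imwrite("pics/w7b.png",cv2.resize(cr,None,fx=3,fy=3,interpolation=cv2.INTER_CUBIC));print(x0,y0)
E
```

```text
time_s: 16.45
position: [0.5645, -0.2055, 0.3422]
eef_rot: [0.485, 0.515, -0.486, 0.513]
contact_force: [0.2, -1.3, -0.1]
gripper_width: 0.005
time_s: 16.95
position: [0.5303, -0.2073, 0.3906]
eef_rot: [0.485, 0.515, -0.486, 0.513]
contact_force: [0.0, 0.3, -0.0]
gripper_width: 0.007
[[222.9601 126.4184]
 [289.1871 126.4436]
 [205.4653 120.4433]
 [306.6815 120.4818]
 [211.6778 260.0334]
 [300.2936 260.0682]]
180 75
```

View pics/w7b.png

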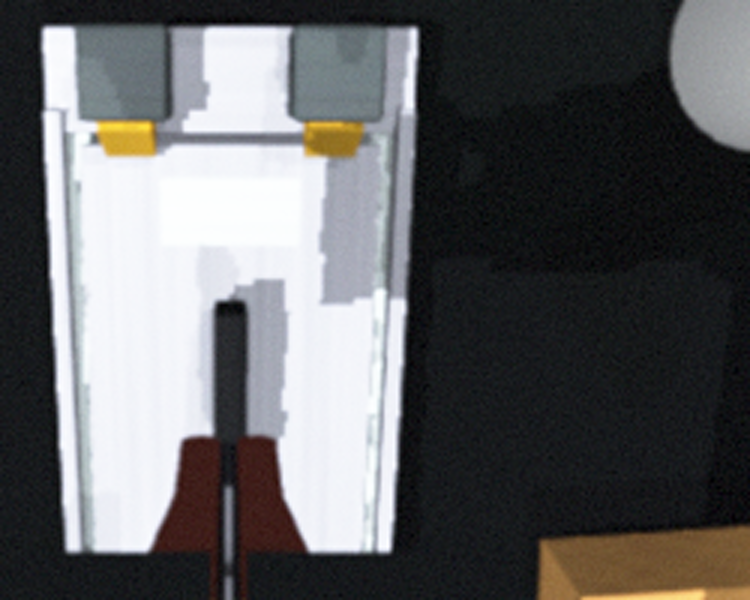

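The crop shows both bolt noses out over the cover's end, at row 126.7 against 126.4 predicted for fully out. The cover lies centred between the walls, and nothing is touching it.

```bash
python3 -c "
from workcell import ctrl
print(ctrl.get_obs()['time_s'],ctrl.get_obs()['contact_force']);print(ctrl.sign_off())"
```

```text
17.0 [ 0.58352323  0.87555592 -0.90930849]
the job is handed in; nothing more can be done
None
```

The cover is on the case, with both bolts snapped out over its latch end, and I handed the job in at 17.0 s. No verdict was reported.

**What I did:**
- I gripped the steel cover by its handle, tilted it about 15° and slid the tongue under the lip. The arm read the tongue tip at x = -89.6 mm and z = 36 mm, with the other end at 80 mm.
- I swung it down onto the bolt bevels and let go. I then pressed at x = 66 mm with closed fingertips until the bolts snapped, at about 12 N, and the plate stood firm.

**Last checks:**
- **Height:** the fingertip stopped at 40.4 mm on the plate; a seated cover's top is at 40 mm.
- **Bolts:** in the last wrist picture both noses sit over the cover at row 126.7, against 126.4 predicted for fully out.
- **Position and contact:** the cover looks centred between the side walls. The gripper is clear, and wrist forces were within the noise.
- **Forces:** the largest wrist force I read was 16 N, but readings come only at the end of each 0.5 s move, so the moment of the snap was not measured.

**Disagreements and gaps:**
- The visible gap line at the latch end lies about 2 px (2–3 mm) inward of the prediction. The tongue may be sitting fully back in the slot, or it may be shadow.
- The wrist camera showed a sideways bias of about 1.5 mm, which I corrected for.
- I judged how level the cover is from the height, bolts and picture; I did not measure its angle.
- I did not measure the other objects again at the end, but no path went near them.

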